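Find the hidden catch of the tool chest and open its drawer

TASK

The drawer of the red tool chest is locked by a hidden push catch under the black rubber strip on the chest's top: feel along the strip with light pressure until the gripper sinks into the recess, and press the catch fully down, never pressing hard on the strip or the catch (well under 25 N). Then pull the drawer open by its bar handle, about 10 cm, and let go, leaving the other things on the chest and the bench as they were.

Things in the scene. Friction and masses are not known exactly. Their poses are not given: they have to be found in the camera images.
- chest: Low red steel tool chest, fixed: 300 mm deep (its x), 600 mm wide (y), 130 mm tall. Origin: middle of the lower edge of its front, which faces the robot; x points into the chest, y to its left end seen from the robot, z up. A straight channel runs along its top, parallel to y: 50 mm wide (x = 25 to 75 mm), 240 mm long (y = -120 to 120 mm), floored by a black rubber strip.
- channel (a point): Middle of the channel, on the strip's surface (4 mm below the chest's top, 126 mm above the bench); axes as the chest's. Thin grey seams cross the strip every 60 mm; the fields between them look alike. One field, its centre anywhere within 85 mm of this point along y, is a soft flap 58 mm long over the hidden recess (60 mm long, as wide as the channel).
- channel_left (a point): Left end of the channel (chest y = 120 mm), on the strip's surface. How the strip feels away from the flap: springy but firm, about 1.5 N to start and then 2 N per mm, with a hard stop at 6 mm; more than 25 N from the fingers on strip, flap or catch is too much.
- channel_right (a point): Right end of the channel (chest y = -120 mm), on the strip's surface. How the flap feels: under 1 N at first, and it sinks 10 mm with less than 2 N; there it meets the catch, a 30 mm square plate in the middle of the recess. The flap springs back up when the fingers leave.
- catch (a joint): The hidden catch, m: 0 up (drawer locked), 0.010 fully pressed. It lies 10 mm under the flap and takes about 6 N, besides the flap's 2 N, to push straight down 10 mm to a hard stop, so that the fingertips end 20 mm below the strip's surface. It stays where it is pushed; past 0.006 the drawer is free.
- drawer (a joint): Drawer opening, m: 0 shut, 0.15 fully out; it slides towards the chest's -x (to the robot), with about 2 N of friction, and stays where it is left. Locked, it gives only 2 or 3 mm.
- handle (a point): Middle of the drawer's steel bar handle, on the bar's axis: a round bar of 11 mm diameter, 160 mm long along the chest's y, 45 mm in front of the drawer's front face (39 mm clear gap behind it), 95 mm above the bench, 35 mm below the chest's top; axes as the chest's
- oil_filter: white spin-on oil filter, upright, 72 mm diameter, 78 mm tall, on the bench to the robot's left, near the robot; origin at its underside; leave it alone
- bearing: steel bearing ring, 62 mm diameter, 20 mm tall, on the rear of the chest's top; origin at its underside; leave it alone
- socket: steel wrench socket, 28 mm diameter, 30 mm tall, on the rear of the chest's top; origin at its underside; leave it alone
- hammer: hammer, 280 mm long, lying on the bench to the robot's right; origin at its underside; leave it alone
- wrench: open spanner, 200 mm long, lying on the bench to the robot's right; origin at its underside; leave it alone
- parts_box: open orange plastic box 160 x 110 x 60 mm on the bench to the robot's left; origin at its underside; leave it alone
- cleaner_can: upright spray can, 64 mm diameter, 170 mm tall, on the bench to the robot's left; origin at its underside; leave it alone
- tin: grey flat tin 50 x 90 x 28 mm, on the rear of the chest's top; origin at its underside; leave it alone

How it is judged (in metres and radians):
On the way:
1. the hidden catch is pressed down at least 8 mm while the drawer is still shut (value of joint catch above 0.008 m and value of joint drawer below 0.01 m), for 0.1 s.
At the end, for the whole second after the job is handed in: The catch stays pressed (at least 7 mm) and the drawer stands open by at least 80 mm, at rest (value of joint catch above 0.007 m and value of joint drawer above 0.08 m and velocity of joint drawer between -0.01 and 0.01 m/s); the robot touches nothing.
It fails at once if the fingers press on the strip, flap or catch with more than 25 N (contact force between the fingers and carriage above 25 N).
It fails at once if the oil filter, bearing, socket, tin, hammer, wrench, parts box or spray can is moved more than 30 mm (distance of any of oil_filter, bearing, socket, hammer, wrench, parts_box, cleaner_can, tin from where it was at the start of the episode above 0.03 m).
It also fails if it takes over 72 s, if anything falls off the work surface, if the arm or the gripper's body presses on something with over 40 N, if the wrist force passes 120 N, or if a joint passes its speed limit or range.

ROBOT

A 6-joint arm with a two-finger parallel gripper is mounted at the origin on the work surface. World frame = base frame: x ahead of the robot, y to its left, z up, the work surface at z = 0. Lengths are in m, angles in degrees, forces in N, time in s.
With the tool pointing down it reaches from about 0.25 to 0.775 m from the base axis. Payload 8.9 kg.
Tool frame: the origin (TCP) lies between the finger pads; the fingertips stand 22 mm ahead of it and the grasp point (between the pads) lies 3 mm ahead of it; z points along the fingers, y is the line along which they close (so a half turn about z gives the same grasp; the last joint's range is limited). The gripper opens to 85 mm and grips with 20 to 120 N. Pads are 22 mm wide; open, the fingers measure 114 mm over their backs; the gripper's body (76 mm by 85 mm) begins 54 mm behind the grasp point. The pads swing forward as they close: fully open they stand 13 mm farther back than shut.
Start: joints at [-83.612, 16.656, -8.789, 64.555, 0, 82.019], TCP at [0.13, -0.509, 0.253] pointing down, gripper open.
Joint ranges: [-144.48, 144.48], [-52.06, 99.96], [-74.48, 78.29], [-112.23, 115.85], [-86.99, 84.42], [-180, 180]. Speed limits (degrees/s): [127.2, 127.2, 159.86, 180, 180, 180].

INTERFACE

Orientations are given as a 3x3 rotation matrix whose columns are the frame's x, y, z axes.
In Python, from rig import bot, cams, job gives the robot as it stands.
- The arm moves only by the shell command python3 -m crank 'ROWS' [FORCE]. ROWS is JSON, a list of rows, each an object of numbers: "dx", "dy", "dz": the shift along the world's x, y, z in m; "rx", "ry", "rz": the turn, a rotation vector about the world's x, y, z in degrees; "hand": the finger opening in m, from 0 to 0.0854. In form: [{"dx": .., "dy": .., "dz": .., "rx": .., "ry": .., "rz": .., "hand": ..}, ...]. A call has exactly 5 rows; each row is the pose to reach, as a shift and turn from the pose commanded when the call began; what a row does not reach only later rows make up. A row lasts 1/8 s, in which the tool goes at most 62.5 mm and 10.7 degrees, less where a joint would pass 70% of its speed; a pose out of reach is approached as far as the arm can. A call with a gripper value outside its range is refused whole. The fingers move at their own pace and stop on an object; FORCE is the grip in N (left out, the last holds). Time passes only in rows, so rows that repeat a pose let the fingers close, or fill a call up. It gives the time, the measured TCP pose, the force, the opening and the grip force at its end, in the units of the state.
- bot.read_state(): the state, without advancing time (a new reading comes with each control period).
- cams.capture(name): name is "side" or "top"; returns a dict with "color" (480x640x3 uint8, red, green, blue), "intrinsics" (3x3 intrinsics, pixels), "k1" (the pictures are not rectified: a ray, as slopes to the right and down, at radius r is drawn at 1 + k1 r^2 times it, then the intrinsics apply), "R" (3x3) and "t" (3): a world point X has camera coordinates R X + t. Camera axes: x right, y down, z forward; pixel columns grow to the right and rows downward; lengths in m; the calibration is good to about 2 mm. A picture is of the moment at which its call begins. There is no depth.
- job.close_job(): hands the job in; it is judged then, once.
The state is a dict: "clock": time; "joint_pos": joint angles; "qvel": joint speeds; "effort": joint torques, N m; "tool_pos": TCP position; "tool_rot": TCP orientation; "wrist_force": force on the tool from outside, world axes, zero at the start; "moment": the same for the moment, N m; "width": finger opening in m; "grip_force": force on a finger pad.
Only numpy, scipy, OpenCV 4.12 (cv2) and the standard library are available. Lean on these libraries where they do the work, as an engineer would, in place of code of your own. Each camera call takes 0.05 s, during which the arm holds its last target. There are 200 camera calls.

## Working session

There is one attempt and no reset: what is moved stays moved. The work goes in short steps, Python scripts to look and compute and a shell command to move; the robot and the scene stay as the last step left them, time stands still between calls to the robot, and variables do not carry over. Pictures are saved under pics/ and viewed, at most 10 in all, crops included, and the job is handed in when it is done.

```bash
mkdir -p pics; ls; python3 - <<'E'
from rig import bot,cams
import cv2,numpy as np
for n in ("top","side"):
    c=cams.capture(n); cv2.imwrite(f"pics/{n}0.png",c["color"][:,:,::-1]); np.savez(f"{n}.npz",**c)
    print(n,c["intrinsics"],c["k1"],c["R"],c["t"])
print(bot.read_state())
E
```

```text
pics
top [[455.21454821   0.         317.77961018]
 [  0.         455.21454821 238.94364232]
 [  0.           0.           1.        ]] -0.10130879797320744 [[-0.01889963 -0.99981959  0.00189739]
 [-0.98839594  0.01839754 -0.15078131]
 [ 0.1507192  -0.00472508 -0.98856532]] [-0.03284466  0.50979684  1.18604238]
side [[570.56480711   0.         312.51532656]
 [  0.         570.56480711 242.70241984]
 [  0.           0.           1.        ]] 0.0434610438124416 [[-0.92812525 -0.37218404 -0.00790927]
 [-0.24946572  0.63758844 -0.7288675 ]
 [ 0.27631571 -0.67450724 -0.6846091 ]] [0.46746205 0.23239604 1.37582582]
{'clock': 0.1, 'joint_pos': array([-8.36113055e+01,  1.66864227e+01, -8.82453838e+00,  6.45547856e+01,
       -5.08718698e-04,  8.20186186e+01]), 'qvel': array([ 0.00875364, -0.12265279,  0.08799118, -0.03811734, -0.01176888,
        0.00993685]), 'effort': array([ 2.27702476e-03, -5.37978780e+01,  3.31918466e+01,  9.30030219e-03,
       -1.54846616e-04, -1.03439484e-05]), 'tool_pos': array([ 0.13025782, -0.50822451,  0.25279754]), 'tool_rot': array([[ 9.68712922e-01,  2.48183915e-01, -1.36508761e-04],
       [ 2.48183907e-01, -9.68712264e-01,  1.13938145e-03],
       [ 1.50538437e-04, -1.13761281e-03, -9.99999342e-01]]), 'wrist_force': array([ 0.30561574,  0.06689556, -0.27246517]), 'moment': array([-0.02196216,  0.03781063, -0.03429187]), 'grip_force': 0.0, 'width': 0.08564974438668033}
```

View pics/top0.png

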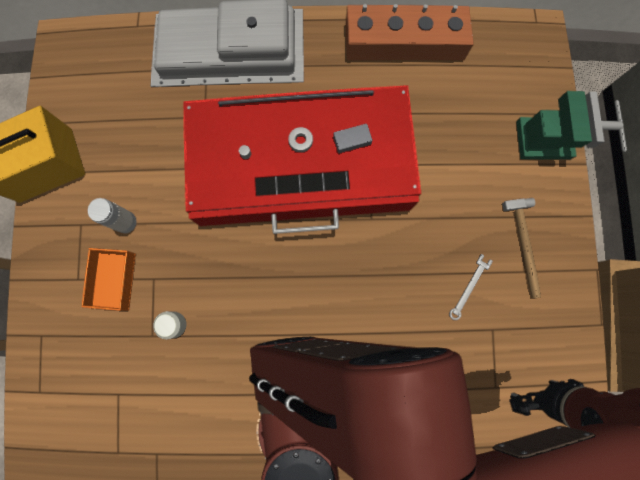

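View pics/side0.png

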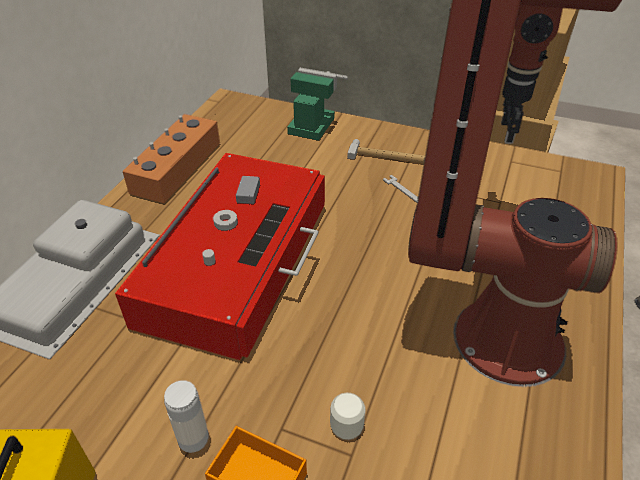

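The top view shows the chest, with the strip spanning about (256,186)–(349,180) and the handle bar about (275,231)–(337,227). The side view agrees. Next I'll measure the strip and handle.

```bash
cat > h.py <<'E'
import cv2,numpy as np
from rig import bot,cams
def ray(c,px,z):
    K=c["intrinsics"];k=float(c["k1"])
    u=cv2.undistortPoints(np.array(px,float).reshape(-1,1,2),K,np.array([k,0,0,0,0.])).reshape(-1,2)
    R=c["R"];o=-R.T@c["t"]; d=np.c_[u,np.ones(len(u))]@R
    return o+d*((z-o[2])/d[:,2])[:,None]
def blob(mask,box):
    m=np.zeros_like(mask);x0,y0,x1,y1=box;m[y0:y1,x0:x1]=mask[y0:y1,x0:x1]
    p=np.argwhere(m)[:,::-1].astype(np.float32);return p
E
python3 - <<'E'
from h import *
for n,bs,bh in (("top",(240,160,360,205),(277,219,335,240)),("side",(225,195,300,275),(290,225,320,280))):
    c=np.load(n+".npz");im=c["color"].astype(int)
    dark=(im.max(2)<90)
    dark&=(im[:,:,0]-im[:,:,2]<25)
    m=cv2.morphologyEx(dark.astype(np.uint8),cv2.MORPH_CLOSE,np.ones((3,3)))
    p=blob(m,bs); r=cv2.minAreaRect(p); w=ray(c,p,.126)
    rw=cv2.minAreaRect((w[:,:2]*1000).astype(np.float32))
    print(n,len(p),r,"world",rw, w[:,:2].mean(0))
    g=(im.min(2)>130)&(im.max(2)-im.min(2)<30)
    p=blob(g,bh); w=ray(c,p,.095); print("handle",len(p),w[:,:2].mean(0),w[:,:2].min(0),w[:,:2].max(0), cv2.fitLine(w[:,:2].astype(np.float32),cv2.DIST_L2,0,.01,.01).ravel())
E
```

```text
top 1548 ((301.85003662109375, 182.95001220703125), (16.8087215423584, 92.48445892333984), 85.8150863647461) world ((640.9901123046875, -4.263847351074219), (44.212913513183594, 235.69900512695312), 3.2283947467803955) [ 0.64093297 -0.00407085]
handle 143 [ 0.52816648 -0.01238565] [ 0.52255485 -0.08462929] [0.53608454 0.06242187] [ 0.05726917 -0.9983588   0.5281665  -0.01238565]
side 1346 ((260.8326416015625, 234.56890869140625), (73.5912857055664, 78.532958984375), 2.9609360694885254) world ((653.5777587890625, -9.992752075195312), (196.90748596191406, 302.82098388671875), 20.937850952148438) [ 0.65092293 -0.01392205]
handle 210 [ 0.53279229 -0.02446383] [ 0.51835669 -0.10137378] [0.57611901 0.06889695] [ 0.1489121  -0.9888504   0.53279227 -0.02446383]
```

```bash
python3 - <<'E'
from h import *
C=np.array([.641,-.0042]);a=np.radians(3.25);ex=np.array([np.cos(a),np.sin(a)]);ey=np.array([-ex[1],ex[0]])
for n in ("top","side"):
    c=np.load(n+".npz");im=c["color"]
    s=np.arange(-.13,.1301,.002);acc=0
    for xo in (-.012,-.006,0,.006,.012):
        W=np.c_[C+np.outer(np.ones_like(s),ex*xo)+np.outer(s,ey),np.full(len(s),.126)]
        P,_=cv2.projectPoints(W,cv2.Rodrigues(c["R"])[0],c["t"],c["intrinsics"],np.array([float(c["k1"]),0,0,0,0]))
        P=P.reshape(-1,2).astype(np.float32)
        acc=acc+cv2.remap(im,P[:,:1].copy(),P[:,1:].copy(),cv2.INTER_LINEAR)[:,0].astype(float).mean(1)/5
    print(n,[(round(1000*v),round(x)) for v,x in zip(s,acc)])
# handle triangulation: side ray of bar plane check
c=np.load("side.npz");im=cv2.cvtColor(c["color"],cv2.COLOR_RGB2BGR)
cv2.imwrite("pics/crop.png",cv2.resize(im[190:310,220:350],None,fx=5,fy=5,interpolation=cv2.INTER_CUBIC)[:600])
E
```

```text
top [(-130, 89), (-128, 89), (-126, 89), (-124, 87), (-122, 79), (-120, 62), (-118, 51), (-116, 65), (-114, 83), (-112, 73), (-110, 45), (-108, 34), (-106, 33), (-104, 32), (-102, 33), (-100, 32), (-98, 32), (-96, 33), (-94, 32), (-92, 32), (-90, 33), (-88, 32), (-86, 32), (-84, 32), (-82, 32), (-80, 33), (-78, 33), (-76, 33), (-74, 32), (-72, 32), (-70, 32), (-68, 32), (-66, 32), (-64, 32), (-62, 32), (-60, 34), (-58, 44), (-56, 65), (-54, 83), (-52, 73), (-50, 47), (-48, 35), (-46, 32), (-44, 32), (-42, 32), (-40, 32), (-38, 32), (-36, 32), (-34, 32), (-32, 31), (-30, 31), (-28, 31), (-26, 32), (-24, 32), (-22, 32), (-20, 32), (-18, 32), (-16, 32), (-14, 33), (-12, 33), (-10, 33), (-8, 33), (-6, 32), (-4, 32), (-2, 32), (0, 34), (2, 43), (4, 67), (6, 85), (8, 79), (10, 48), (12, 35), (14, 32), (16, 32), (18, 32), (20, 33), (22, 33), (24, 33), (26, 32), (28, 33), (30, 33), (32, 33), (34, 32), (36, 32), (38, 32), (40, 32), (42, 32), (44, 32), (46, 33), (48, 32), (50, 32), (52, 32), (54, 31), (56, 31), (58, 31), (60, 34), (62, 44), (64, 63), (66, 79), (68, 73), (70, 50), (72, 36), (74
[... 1006 characters left out ...]
(-6, 44), (-4, 42), (-2, 43), (0, 60), (2, 90), (4, 88), (6, 64), (8, 48), (10, 42), (12, 41), (14, 42), (16, 44), (18, 45), (20, 45), (22, 44), (24, 45), (26, 46), (28, 44), (30, 44), (32, 43), (34, 43), (36, 44), (38, 44), (40, 44), (42, 44), (44, 44), (46, 43), (48, 42), (50, 44), (52, 43), (54, 43), (56, 41), (58, 40), (60, 67), (62, 99), (64, 84), (66, 59), (68, 47), (70, 42), (72, 43), (74, 44), (76, 44), (78, 44), (80, 45), (82, 45), (84, 43), (86, 42), (88, 42), (90, 44), (92, 44), (94, 43), (96, 43), (98, 43), (100, 44), (102, 46), (104, 45), (106, 44), (108, 43), (110, 44), (112, 58), (114, 78), (116, 85), (118, 86), (120, 86), (122, 85), (124, 85), (126, 86), (128, 85), (130, 85)]
```

View pics/crop.png

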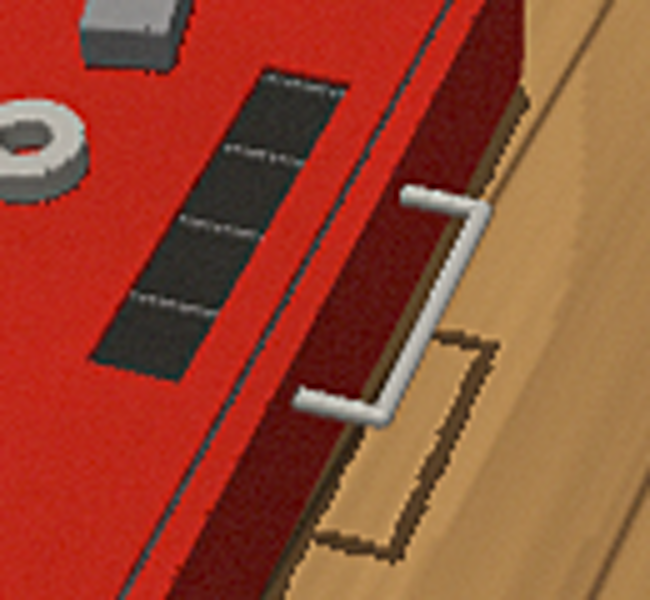

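```bash
python3 -m crank '[{"dx":0.04,"dy":0.04,"rz":10,"hand":0},{"dx":0.085,"dy":0.085,"rz":20,"hand":0},{"dx":0.125,"dy":0.125,"rz":30,"hand":0},{"dx":0.17,"dy":0.165,"rz":40,"hand":0},{"dx":0.21,"dy":0.21,"rz":50,"hand":0}]' 30
```

```text
schema error: expected keys dx, dy, dz, rx, ry, rz, hand
```

The crop shows three seams across the strip, at about (265,155), (220,228) and (173,303), with a fourth near its far end; the bar ends are at about (485,208) and (382,412). That puts the candidate field centres at local y of about -86, -26 and +34 mm.

```bash
python3 -m crank '[{"dx":0.04,"dy":0.04,"dz":0,"rx":0,"ry":0,"rz":10,"hand":0},{"dx":0.085,"dy":0.085,"dz":0,"rx":0,"ry":0,"rz":20,"hand":0},{"dx":0.125,"dy":0.125,"dz":0,"rx":0,"ry":0,"rz":30,"hand":0},{"dx":0.17,"dy":0.165,"dz":0,"rx":0,"ry":0,"rz":40,"hand":0},{"dx":0.21,"dy":0.21,"dz":0,"rx":0,"ry":0,"rz":50,"hand":0}]' 30; python3 - <<'E'
from h import *
t=np.load("top.npz");s=np.load("side.npz")
def tri(a,b):
    P=[];U=[]
    for c,p in((t,a),(s,b)):
        U.append(cv2.undistortPoints(np.array([[p]],float),c["intrinsics"],np.array([float(c["k1"]),0,0,0,0.])).reshape(2,1));P.append(np.c_[c["R"],c["t"]])
    X=cv2.triangulatePoints(P[0],P[1],U[0],U[1]).ravel();return X[:3]/X[3]
L=tri((275,231),(296.4,272));R=tri((337.5,227),(317,231.6));print(L,R,(L+R)/2)
E
```

```text
clock: 0.72
tool_pos: [0.3415, -0.2972, 0.2532]
tool_rot: [[0.428, 0.904, 0.0], [0.904, -0.428, -0.0], [-0.0, 0.0, -1.0]]
wrist_force: [0.1, -0.3, -0.2]
width: -0.0001
grip_force: 0.0
[0.52062273 0.06667611 0.10047996] [ 0.52901203 -0.09373542  0.09674073] [ 0.52481738 -0.01352966  0.09861035]
```

```bash
python3 -m crank '[{"dx":0.042,"dy":0.04,"dz":0,"rx":0,"ry":0,"rz":7,"hand":0},{"dx":0.085,"dy":0.08,"dz":0,"rx":0,"ry":0,"rz":14,"hand":0},{"dx":0.13,"dy":0.12,"dz":0,"rx":0,"ry":0,"rz":21,"hand":0},{"dx":0.17,"dy":0.16,"dz":0,"rx":0,"ry":0,"rz":28.8,"hand":0},{"dx":0.21,"dy":0.2,"dz":0,"rx":0,"ry":0,"rz":28.8,"hand":0}]' ; python3 -m crank '[{"dx":0.045,"dy":0.035,"dz":0,"rx":0,"ry":0,"rz":0,"hand":0},{"dx":0.092,"dy":0.069,"dz":0,"rx":0,"ry":0,"rz":0,"hand":0},{"dx":0.092,"dy":0.069,"dz":-0.03,"rx":0,"ry":0,"rz":0,"hand":0},{"dx":0.092,"dy":0.069,"dz":-0.06,"rx":0,"ry":0,"rz":0,"hand":0},{"dx":0.092,"dy":0.069,"dz":-0.085,"rx":0,"ry":0,"rz":0,"hand":0}]'
```

```text
clock: 1.35
tool_pos: [0.5513, -0.0969, 0.253]
tool_rot: [[-0.057, 0.998, -0.0], [0.998, 0.057, -0.0], [-0.0, -0.0, -1.0]]
wrist_force: [0.5, -1.5, -0.1]
width: 0.0
grip_force: 0.0
clock: 1.98
tool_pos: [0.6418, -0.0292, 0.1665]
tool_rot: [[-0.056, 0.998, -0.002], [0.998, 0.056, 0.0], [0.0, -0.002, -1.0]]
wrist_force: [0.1, 0.5, 0.6]
width: -0.0004
grip_force: 0.0
```

```bash
python3 -m crank '[{"dx":0,"dy":0,"dz":-0.01,"rx":0,"ry":0,"rz":0,"hand":0},{"dx":0,"dy":0,"dz":-0.016,"rx":0,"ry":0,"rz":0,"hand":0},{"dx":0,"dy":0,"dz":-0.019,"rx":0,"ry":0,"rz":0,"hand":0},{"dx":0,"dy":0,"dz":-0.021,"rx":0,"ry":0,"rz":0,"hand":0},{"dx":0,"dy":0,"dz":-0.021,"rx":0,"ry":0,"rz":0,"hand":0}]'; python3 - <<'E'
from h import *
c=cams.capture("side");cv2.imwrite("pics/press.png",cv2.resize(c["color"][150:300,200:380,::-1].copy(),None,fx=4,fy=4))
print(bot.read_state()["wrist_force"])
E
```

```text
clock: 2.6
tool_pos: [0.6427, -0.0297, 0.1479]
tool_rot: [[-0.055, 0.998, 0.001], [0.998, 0.055, -0.0], [-0.0, 0.001, -1.0]]
wrist_force: [1.4, 0.1, 1.4]
width: 0.0002
grip_force: 0.8
[ 0.72845649 -0.0886854   2.04605687]
```

View pics/press.png

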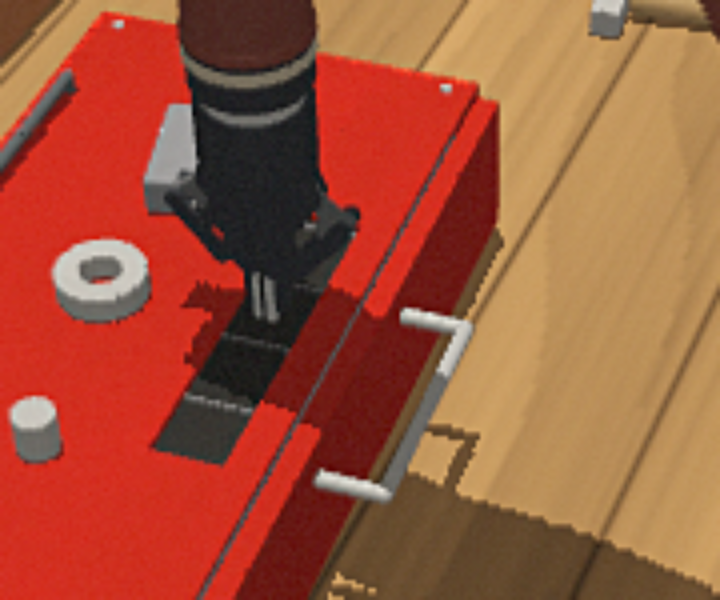

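The fingertips at (263,315) touch the strip centrally in the second field, with light contact. I'll press about 2 mm more.

```bash
python3 -m crank '[{"dx":0,"dy":0,"dz":-0.001,"rx":0,"ry":0,"rz":0,"hand":0},{"dx":0,"dy":0,"dz":-0.002,"rx":0,"ry":0,"rz":0,"hand":0},{"dx":0,"dy":0,"dz":-0.002,"rx":0,"ry":0,"rz":0,"hand":0},{"dx":0,"dy":0,"dz":-0.002,"rx":0,"ry":0,"rz":0,"hand":0},{"dx":0,"dy":0,"dz":-0.002,"rx":0,"ry":0,"rz":0,"hand":0}]'
```

```text
clock: 3.28
tool_pos: [0.6427, -0.0297, 0.1459]
tool_rot: [[-0.055, 0.998, 0.001], [0.998, 0.055, -0.0], [-0.0, 0.001, -1.0]]
wrist_force: [-1.1, -0.4, 5.9]
width: 0.0
grip_force: 2.8
```

Firm strip here. I'll lift and tap the next field (+60 mm in y).

```bash
python3 -m crank '[{"dx":0,"dy":0,"dz":0.012,"rx":0,"ry":0,"rz":0,"hand":0},{"dx":-0.0015,"dy":0.03,"dz":0.012,"rx":0,"ry":0,"rz":0,"hand":0},{"dx":-0.0035,"dy":0.06,"dz":0.012,"rx":0,"ry":0,"rz":0,"hand":0},{"dx":-0.0035,"dy":0.06,"dz":0.008,"rx":0,"ry":0,"rz":0,"hand":0},{"dx":-0.0035,"dy":0.06,"dz":0.004,"rx":0,"ry":0,"rz":0,"hand":0}]';python3 -m crank '[{"dx":0,"dy":0,"dz":-0.002,"rx":0,"ry":0,"rz":0,"hand":0},{"dx":0,"dy":0,"dz":-0.003,"rx":0,"ry":0,"rz":0,"hand":0},{"dx":0,"dy":0,"dz":-0.004,"rx":0,"ry":0,"rz":0,"hand":0},{"dx":0,"dy":0,"dz":-0.004,"rx":0,"ry":0,"rz":0,"hand":0},{"dx":0,"dy":0,"dz":-0.004,"rx":0,"ry":0,"rz":0,"hand":0}]'
```

```text
clock: 3.9
tool_pos: [0.6388, 0.0301, 0.1493]
tool_rot: [[-0.055, 0.998, -0.0], [0.998, 0.055, -0.0], [-0.0, -0.0, -1.0]]
wrist_force: [-0.2, 0.1, 0.7]
width: -0.0
grip_force: 0.0
clock: 4.53
tool_pos: [0.6387, 0.0299, 0.1458]
tool_rot: [[-0.055, 0.999, 0.0], [0.998, 0.055, -0.001], [-0.001, -0.0, -1.0]]
wrist_force: [-2.8, -0.7, 5.7]
width: -0.0
grip_force: 3.0
```

Firm again. Next is the field at s = -86 mm.

```bash
python3 -m crank '[{"dx":0,"dy":0,"dz":0.012,"rx":0,"ry":0,"rz":0,"hand":0},{"dx":0.002,"dy":-0.04,"dz":0.012,"rx":0,"ry":0,"rz":0,"hand":0},{"dx":0.0045,"dy":-0.08,"dz":0.012,"rx":0,"ry":0,"rz":0,"hand":0},{"dx":0.007,"dy":-0.12,"dz":0.012,"rx":0,"ry":0,"rz":0,"hand":0},{"dx":0.007,"dy":-0.12,"dz":0.004,"rx":0,"ry":0,"rz":0,"hand":0}]';python3 -m crank '[{"dx":0,"dy":0,"dz":-0.002,"rx":0,"ry":0,"rz":0,"hand":0},{"dx":0,"dy":0,"dz":-0.003,"rx":0,"ry":0,"rz":0,"hand":0},{"dx":0,"dy":0,"dz":-0.004,"rx":0,"ry":0,"rz":0,"hand":0},{"dx":0,"dy":0,"dz":-0.004,"rx":0,"ry":0,"rz":0,"hand":0},{"dx":0,"dy":0,"dz":-0.004,"rx":0,"ry":0,"rz":0,"hand":0}]'
```

```text
clock: 5.15
tool_pos: [0.6466, -0.0928, 0.1502]
tool_rot: [[-0.052, 0.999, 0.002], [0.999, 0.052, -0.001], [-0.001, 0.002, -1.0]]
wrist_force: [0.3, 0.2, 0.5]
width: 0.0002
grip_force: 0.0
clock: 5.78
tool_pos: [0.6459, -0.0892, 0.1455]
tool_rot: [[-0.056, 0.998, 0.0], [0.998, 0.056, 0.0], [0.0, 0.0, -1.0]]
wrist_force: [-0.5, 0.2, 0.2]
width: -0.0
grip_force: 0.5
```

The flap is here (0.2 N at 2.5 mm). I'll sink to the catch and then press slowly.

```bash
python3 -m crank '[{"dx":0,"dy":0,"dz":-0.003,"rx":0,"ry":0,"rz":0,"hand":0},{"dx":0,"dy":0,"dz":-0.0055,"rx":0,"ry":0,"rz":0,"hand":0},{"dx":0,"dy":0,"dz":-0.007,"rx":0,"ry":0,"rz":0,"hand":0},{"dx":0,"dy":0,"dz":-0.008,"rx":0,"ry":0,"rz":0,"hand":0},{"dx":0,"dy":0,"dz":-0.009,"rx":0,"ry":0,"rz":0,"hand":0}]';python3 -m crank '[{"dx":0,"dy":0,"dz":-0.001,"rx":0,"ry":0,"rz":0,"hand":0},{"dx":0,"dy":0,"dz":-0.002,"rx":0,"ry":0,"rz":0,"hand":0},{"dx":0,"dy":0,"dz":-0.003,"rx":0,"ry":0,"rz":0,"hand":0},{"dx":0,"dy":0,"dz":-0.004,"rx":0,"ry":0,"rz":0,"hand":0},{"dx":0,"dy":0,"dz":-0.004,"rx":0,"ry":0,"rz":0,"hand":0}]'
```

```text
clock: 6.4
tool_pos: [0.646, -0.0896, 0.137]
tool_rot: [[-0.055, 0.998, 0.001], [0.998, 0.055, -0.0], [-0.0, 0.001, -1.0]]
wrist_force: [-0.5, 0.8, 8.1]
width: 0.0002
grip_force: 3.6
clock: 7.02
tool_pos: [0.646, -0.0896, 0.1329]
tool_rot: [[-0.055, 0.998, 0.001], [0.998, 0.055, -0.0], [-0.0, 0.001, -1.0]]
wrist_force: [-0.2, 0.5, 5.7]
width: -0.0001
grip_force: 3.1
```

```bash
python3 -m crank '[{"dx":0,"dy":0,"dz":-0.001,"rx":0,"ry":0,"rz":0,"hand":0},{"dx":0,"dy":0,"dz":-0.002,"rx":0,"ry":0,"rz":0,"hand":0},{"dx":0,"dy":0,"dz":-0.003,"rx":0,"ry":0,"rz":0,"hand":0},{"dx":0,"dy":0,"dz":-0.0035,"rx":0,"ry":0,"rz":0,"hand":0},{"dx":0,"dy":0,"dz":-0.0035,"rx":0,"ry":0,"rz":0,"hand":0}]'
```

```text
clock: 7.65
tool_pos: [0.646, -0.0896, 0.1295]
tool_rot: [[-0.055, 0.998, 0.001], [0.998, 0.055, -0.0], [-0.0, 0.001, -1.0]]
wrist_force: [-0.5, 1.6, 6.8]
width: -0.0004
grip_force: 3.4
```

```bash
python3 -m crank '[{"dx":0,"dy":0,"dz":-0.0003,"rx":0,"ry":0,"rz":0,"hand":0},{"dx":0,"dy":0,"dz":-0.0006,"rx":0,"ry":0,"rz":0,"hand":0},{"dx":0,"dy":0,"dz":-0.0008,"rx":0,"ry":0,"rz":0,"hand":0},{"dx":0,"dy":0,"dz":-0.0008,"rx":0,"ry":0,"rz":0,"hand":0},{"dx":0,"dy":0,"dz":-0.0008,"rx":0,"ry":0,"rz":0,"hand":0}]'
```

```text
clock: 8.28
tool_pos: [0.646, -0.0896, 0.1288]
tool_rot: [[-0.055, 0.998, 0.001], [0.998, 0.055, -0.0], [-0.0, 0.001, -1.0]]
wrist_force: [-1.1, 0.8, 7.4]
width: -0.0002
grip_force: 3.7
```

```bash
python3 -m crank '[{"dx":0,"dy":0,"dz":-0.0002,"rx":0,"ry":0,"rz":0,"hand":0},{"dx":0,"dy":0,"dz":-0.0004,"rx":0,"ry":0,"rz":0,"hand":0},{"dx":0,"dy":0,"dz":-0.0006,"rx":0,"ry":0,"rz":0,"hand":0},{"dx":0,"dy":0,"dz":-0.0006,"rx":0,"ry":0,"rz":0,"hand":0},{"dx":0,"dy":0,"dz":-0.0006,"rx":0,"ry":0,"rz":0,"hand":0}]'
```

```text
clock: 8.9
tool_pos: [0.646, -0.0896, 0.1282]
tool_rot: [[-0.055, 0.998, 0.001], [0.998, 0.055, -0.0], [-0.0, 0.001, -1.0]]
wrist_force: [-0.7, 1.3, 7.3]
width: 0.0002
grip_force: 3.8
```

```bash
python3 -m crank '[{"dx":0,"dy":0,"dz":-0.0001,"rx":0,"ry":0,"rz":0,"hand":0},{"dx":0,"dy":0,"dz":-0.0002,"rx":0,"ry":0,"rz":0,"hand":0},{"dx":0,"dy":0,"dz":-0.0003,"rx":0,"ry":0,"rz":0,"hand":0},{"dx":0,"dy":0,"dz":-0.0003,"rx":0,"ry":0,"rz":0,"hand":0},{"dx":0,"dy":0,"dz":-0.0003,"rx":0,"ry":0,"rz":0,"hand":0}]'
```

```text
clock: 9.52
tool_pos: [0.646, -0.0896, 0.1281]
tool_rot: [[-0.055, 0.998, 0.001], [0.998, 0.055, -0.0], [-0.0, 0.001, -1.0]]
wrist_force: [-2.2, 0.8, 8.2]
width: 0.0002
grip_force: 4.5
```

```bash
python3 -m crank '[{"dx":0,"dy":0,"dz":-0.0001,"rx":0,"ry":0,"rz":0,"hand":0},{"dx":0,"dy":0,"dz":-0.0002,"rx":0,"ry":0,"rz":0,"hand":0},{"dx":0,"dy":0,"dz":-0.0003,"rx":0,"ry":0,"rz":0,"hand":0},{"dx":0,"dy":0,"dz":-0.0003,"rx":0,"ry":0,"rz":0,"hand":0},{"dx":0,"dy":0,"dz":-0.0003,"rx":0,"ry":0,"rz":0,"hand":0}]'
```

```text
clock: 10.15
tool_pos: [0.646, -0.0896, 0.128]
tool_rot: [[-0.055, 0.998, 0.001], [0.998, 0.055, -0.0], [-0.0, 0.001, -1.0]]
wrist_force: [-2.5, 0.9, 11.3]
width: -0.0001
grip_force: 5.6
```

Hard stop reached (11 N). I'll lift and go above the handle.

```bash
python3 -m crank '[{"dx":0,"dy":0,"dz":0.02,"rx":0,"ry":0,"rz":0,"hand":0},{"dx":0,"dy":0,"dz":0.05,"rx":0,"ry":0,"rz":0,"hand":0},{"dx":-0.04,"dy":0.026,"dz":0.06,"rx":0,"ry":0,"rz":0,"hand":0.02},{"dx":-0.08,"dy":0.052,"dz":0.06,"rx":0,"ry":0,"rz":0,"hand":0.04},{"dx":-0.119,"dy":0.077,"dz":0.06,"rx":0,"ry":0,"rz":0,"hand":0.04}]';python3 -m crank '[{"dx":0,"dy":0,"dz":-0.01,"rx":0,"ry":0,"rz":0,"hand":0.04},{"dx":0,"dy":0,"dz":-0.025,"rx":0,"ry":0,"rz":0,"hand":0.04},{"dx":0,"dy":0,"dz":-0.045,"rx":0,"ry":0,"rz":0,"hand":0.04},{"dx":0,"dy":0,"dz":-0.045,"rx":0,"ry":0,"rz":0,"hand":0.04},{"dx":0,"dy":0,"dz":-0.045,"rx":0,"ry":0,"rz":0,"hand":0.04}]'; python3 - <<'E'
from h import *
c=cams.capture("side");cv2.imwrite("pics/h1.png",cv2.resize(c["color"][170:310,220:380,::-1].copy(),None,fx=4,fy=4))
E
```

```text
clock: 10.78
tool_pos: [0.5253, -0.012, 0.1867]
tool_rot: [[-0.055, 0.998, -0.0], [0.998, 0.055, -0.0], [-0.0, -0.0, -1.0]]
wrist_force: [0.2, -0.3, 1.1]
width: 0.04
grip_force: 0.0
clock: 11.4
tool_pos: [0.5274, -0.013, 0.1417]
tool_rot: [[-0.055, 0.998, -0.0], [0.998, 0.055, -0.0], [-0.0, -0.0, -1.0]]
wrist_force: [0.8, 0.1, 0.2]
width: 0.0402
grip_force: 0.0
```

View pics/h1.png

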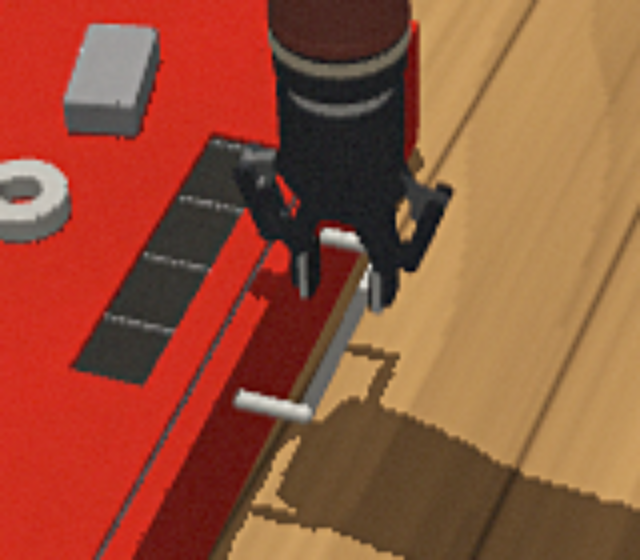

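The fingers, at (305,290) and (380,305), stand above the bar and in front of the drawer face. Descending.

```bash
python3 -m crank '[{"dx":0,"dy":0,"dz":-0.008,"rx":0,"ry":0,"rz":0,"hand":0.04},{"dx":0,"dy":0,"dz":-0.016,"rx":0,"ry":0,"rz":0,"hand":0.04},{"dx":0,"dy":0,"dz":-0.022,"rx":0,"ry":0,"rz":0,"hand":0.04},{"dx":0,"dy":0,"dz":-0.028,"rx":0,"ry":0,"rz":0,"hand":0.04},{"dx":0,"dy":0,"dz":-0.028,"rx":0,"ry":0,"rz":0,"hand":0.04}]'
```

```text
clock: 12.08
tool_pos: [0.5264, -0.0125, 0.1133]
tool_rot: [[-0.055, 0.998, -0.001], [0.998, 0.055, 0.0], [0.0, -0.001, -1.0]]
wrist_force: [-0.5, 0.9, -0.4]
width: 0.0398
grip_force: 0.0
```

```bash
python3 -m crank '[{"dx":0,"dy":0,"dz":-0.008,"rx":0,"ry":0,"rz":0,"hand":0.04},{"dx":0,"dy":0,"dz":-0.016,"rx":0,"ry":0,"rz":0,"hand":0.04},{"dx":0,"dy":0,"dz":-0.016,"rx":0,"ry":0,"rz":0,"hand":0.04},{"dx":0,"dy":0,"dz":-0.016,"rx":0,"ry":0,"rz":0,"hand":0},{"dx":0,"dy":0,"dz":-0.016,"rx":0,"ry":0,"rz":0,"hand":0}]' 30
```

```text
clock: 12.7
tool_pos: [0.5265, -0.0126, 0.0976]
tool_rot: [[-0.055, 0.998, -0.001], [0.998, 0.055, 0.0], [0.0, -0.001, -1.0]]
wrist_force: [-1.5, -0.9, 3.3]
width: 0.01
grip_force: 29.2
```

The bar is gripped. Pulling.

```bash
python3 -m crank '[{"dx":-0.006,"dy":-0.0003,"dz":0,"rx":0,"ry":0,"rz":0,"hand":0},{"dx":-0.016,"dy":-0.0009,"dz":0,"rx":0,"ry":0,"rz":0,"hand":0},{"dx":-0.028,"dy":-0.0016,"dz":0,"rx":0,"ry":0,"rz":0,"hand":0},{"dx":-0.04,"dy":-0.0023,"dz":0,"rx":0,"ry":0,"rz":0,"hand":0},{"dx":-0.05,"dy":-0.0028,"dz":0,"rx":0,"ry":0,"rz":0,"hand":0}]'
```

```text
clock: 13.32
tool_pos: [0.4755, -0.0155, 0.0976]
tool_rot: [[-0.055, 0.998, -0.001], [0.998, 0.055, -0.0], [-0.0, -0.001, -1.0]]
wrist_force: [3.1, -0.8, -6.6]
width: 0.01
grip_force: 29.2
```

```bash
python3 -m crank '[{"dx":-0.012,"dy":-0.0007,"dz":0,"rx":0,"ry":0,"rz":0,"hand":0},{"dx":-0.026,"dy":-0.0015,"dz":0,"rx":0,"ry":0,"rz":0,"hand":0},{"dx":-0.04,"dy":-0.0022,"dz":0,"rx":0,"ry":0,"rz":0,"hand":0},{"dx":-0.052,"dy":-0.003,"dz":0,"rx":0,"ry":0,"rz":0,"hand":0},{"dx":-0.052,"dy":-0.003,"dz":0,"rx":0,"ry":0,"rz":0,"hand":0}]'
```

```text
clock: 13.95
tool_pos: [0.4229, -0.0185, 0.0976]
tool_rot: [[-0.055, 0.998, -0.002], [0.998, 0.055, -0.0], [-0.0, -0.002, -1.0]]
wrist_force: [-1.4, -3.2, -8.2]
width: 0.0099
grip_force: 29.4
```

The drawer is about 103 mm out. I'll release to 40 mm and lift off.

```bash
python3 -m crank '[{"dx":0,"dy":0,"dz":0,"rx":0,"ry":0,"rz":0,"hand":0.035},{"dx":0,"dy":0,"dz":0,"rx":0,"ry":0,"rz":0,"hand":0.035},{"dx":0,"dy":0,"dz":0,"rx":0,"ry":0,"rz":0,"hand":0.035},{"dx":0,"dy":0,"dz":0.01,"rx":0,"ry":0,"rz":0,"hand":0.035},{"dx":0,"dy":0,"dz":0.03,"rx":0,"ry":0,"rz":0,"hand":0.035}]' && python3 -m crank '[{"dx":0,"dy":0,"dz":0.03,"rx":0,"ry":0,"rz":0,"hand":0.035},{"dx":0,"dy":0,"dz":0.06,"rx":0,"ry":0,"rz":0,"hand":0.035},{"dx":0,"dy":0,"dz":0.1,"rx":0,"ry":0,"rz":0,"hand":0.035},{"dx":0,"dy":0,"dz":0.1,"rx":0,"ry":0,"rz":0,"hand":0.035},{"dx":0,"dy":0,"dz":0.1,"rx":0,"ry":0,"rz":0,"hand":0.035}]'; python3 - <<'E'
from h import *
c=cams.capture("side");cv2.imwrite("pics/end.png",c["color"][:,:,::-1])
E
```

```text
clock: 14.58
tool_pos: [0.4245, -0.0182, 0.1283]
tool_rot: [[-0.055, 0.998, -0.001], [0.998, 0.055, 0.0], [0.0, -0.001, -1.0]]
wrist_force: [0.3, -0.9, -0.7]
width: 0.0352
grip_force: 0.0
clock: 15.2
tool_pos: [0.4247, -0.0183, 0.2279]
tool_rot: [[-0.055, 0.998, 0.0], [0.998, 0.055, -0.0], [-0.0, 0.0, -1.0]]
wrist_force: [0.4, -0.2, 0.0]
width: 0.0347
grip_force: 0.0
```

View pics/end.png

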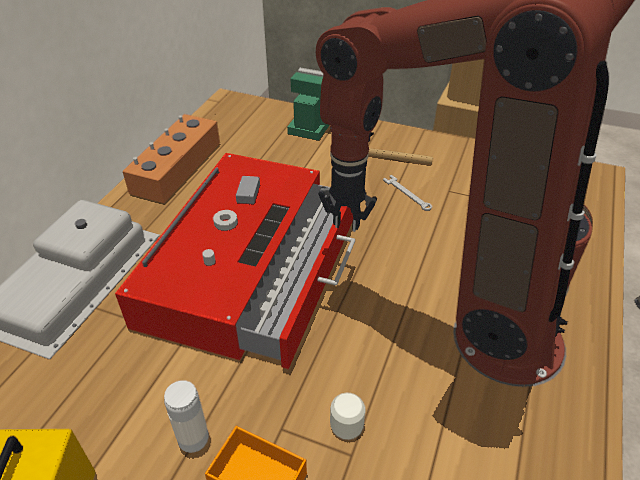

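The drawer stands open, with its front at about (315,290) and the handle at (340,265). The gripper is clear and the other things in view look undisturbed.

```bash
python3 -c "
from rig import job
print(job.close_job())"
```

```text
the job is handed in; nothing more can be done
None
```

I pressed the catch down to its hard stop (peak reading about 11 N), pulled the drawer open about 103 mm and let go, then handed the job in at about 15 s; the other things looked undisturbed in the last picture, and no verdict came back.

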